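# Tighten the hub nut of a free-spinning demonstration turntable and park it at zero

## Robot

A 6-joint arm with a two-finger parallel gripper is mounted at the origin on the work surface. World frame = base frame: x ahead of the robot, y to its left, z up, the work surface at z = 0. Lengths are in m, angles in rad, forces in N, time in s.
With the tool pointing down it reaches from about 0.35 to 0.975 m from the base axis. Payload 4.9 kg.
Tool frame: the origin (TCP) lies midway between the tips of the shut fingers; the grasp point (between the pads) lies 19 mm behind it (manip.pinch_z is the distance from the TCP to the grasp point, in m); z points along the fingers, y is the direction in which the jaws open and shut (so a half turn about z gives the same grasp; the last joint's range is limited). The gripper opens to 85 mm and grips with 20 to 120 N. Pads are 22 mm wide; open, the fingers measure 114 mm over their backs; the gripper's body (76 mm by 85 mm) begins 54 mm behind the grasp point. The pads swing forward as they close: fully open they stand 13 mm farther back than shut.
Start: joints at [-1.366, 0.053, 1.613, -0, 1.476, -0.119], TCP at [0.199, -0.593, 0.204] pointing down, gripper open.
Joint ranges: [-3.01, 3.01], [-1.01, 2.22], [0.06, 2.58], [-1.02, 4.17], [0.09, 2.62], [-3.14, 3.14]. Speed limits (rad/s): [2.57, 2.57, 3.14, 3.14, 3.14, 3.14].

## Interface

Orientations are given as a unit quaternion [w, x, y, z].
In Python, from plant import manip gives the robot as it stands.
- The arm moves only by the tool drive_tool, never from a script. Its argument "commands" is text: rows parted by semicolons, each of 5 numbers parted by spaces: the finger opening in mm, from 0 to 85.4, then the shift along the tool's x, y, z in units of 30 mm (1.0 is 30 mm), then the turn about the tool's z in degrees. A call has exactly 8 rows; each row shifts and turns the commanded pose from where the row before left it, along the tool's axes as they then stand; what a row does not reach is not made up. A row lasts 1/8 s, in which the tool goes at most 62.5 mm and 10.7 degrees, less where a joint would pass 70% of its speed; a pose out of reach is approached as far as the arm can. A call is refused whole if a number of a shift passes 1 or a number of a turn 10.7, either way. A call with a gripper value outside its range is refused whole. The fingers move at their own pace and stop on an object; the grip force is fixed at half the most. Time passes only in rows, so rows that do not move let the fingers close, or fill a call up. It gives the time, the measured TCP pose, the force and the opening at its end, in the units of the state.
- manip.state(): the state, without advancing time (a new reading comes with each control period).
- manip.grab_frame(name): name is "scene" or "top" or "wrist"; returns the picture (384x512x3 uint8, red, green, blue); there is no depth.
- manip.camera_params(name): a dict with "fx", "fy", "cx", "cy" (pixels), "xyz" and "orientation" of the camera in the world. Camera axes: x right, y down, z forward; pixel columns grow to the right and rows downward; lengths in m; the calibration is good to about 2 mm. A picture is of the moment at which its call begins: read the wrist's pose just before it. camera_params takes no time and is no camera call; for the wrist camera it gives the pose at the moment of the call.
- manip.job_done(): hands the job in, once; it reports no verdict.
The state is a dict: "time": time; "joint_pos": joint angles; "joint_vel": joint speeds; "joint_efforts": joint torques, N m; "tool_pos": TCP position; "tool_rot": TCP orientation; "contact_force": force on the tool from outside, world axes, zero at the start; "ft_torque": the same for the moment, N m; "gripper_width": opening from 0.0 (shut) to 1.0 (fully open).
Only numpy, scipy, OpenCV 4.12 (cv2) and the standard library are available. Lean on these libraries where they do the work, as an engineer would, in place of code of your own. Each camera call takes 0.05 s, during which the arm holds its last target. There are 200 camera calls.

## Task

Get the demonstration turntable ready for the lesson: tighten the black hub nut fully, clockwise, until it meets its stop (its yellow end is then over the red line on the disc). The disc spins along with the nut unless you push the nut down until the disc bears on the brake ring hidden beneath it and keep pushing while you turn. Leave the disc standing still with its red line at the red index block, and do not disturb the beaker, the flask and the brass weight.

Things in the scene. Friction and masses are not known exactly. Their poses are not given: they have to be found in the camera images.
- base: Fixed blue base plate of the turntable, 250 x 200 x 20 mm; origin on the turntable's vertical axis at table height, x towards the index block, z up. It carries the disc, and a red index block 10 mm wide, 22 mm long, centred 113 mm along x, whose top is 81 mm above the table.
- index (a point): The point 85 mm from the turntable's axis in the direction of the red index block, 78 mm above the table: where the end of the disc's red line belongs.
- pointer (a point): Outer end of the red line on the white disc, 85 mm from the axis, on the disc's top face. The disc is 180 mm across and 12 mm thick, its top 78 mm above the table when not pressed, graduated with black ticks. It spins almost freely (0.01 N m) and stops within a moment of being let go.
- axle (a point): Fixed point on the turntable's axis, 44 mm above the table. Disc and nut ride on a spring: pushed down they sink (2 to 3 N to start, then 1 N per mm), released they rise. After 3 to 8 mm, different every time and not visible, the disc meets the brake ring and sinks no more; 5 N or more beyond that holds the disc while the nut turns. About 16 N downward in all is enough in every case.
- grip (a point): Centre of the nut's grip bar, on the axis, 113 mm above the table when not pressed. Bar black, flat-sided, 80 mm long, 16 mm wide, 40 mm tall (93 to 133 mm above the table when not pressed), on a brass collar 48 mm across and 14 mm high standing on the disc; x runs along the bar to its yellow end, z up. Grip it across its width from above.
- mark (a point): Top of the yellow end of the nut's bar, 36 mm from the axis.
- nut (a joint): Turn of the nut relative to the disc, rad, growing clockwise seen from above: starts at 0 to 0.5, hard stop (tight) at 2.6; friction about 0.15 N m in either sense, and it stays where it is left. The yellow end stands (2.6 - value) rad counter-clockwise of the disc's red line.
- disc (a joint): Turn of the disc relative to the base, rad, growing counter-clockwise seen from above: 0 when the red line is at the index block. No stops; starts between -1.4 and 1.4.
- beaker: Bystander: empty glass beaker, 72 mm across, 95 mm tall; origin under its centre. To be left where it is.
- flask: Bystander: green conical flask, 84 mm across, 134 mm tall; origin under its centre. To be left where it is.
- weight: Bystander: brass weight with a knob, 48 mm across, 72 mm tall; origin under its centre. To be left where it is.

How it is judged:
At the end, for the whole second after the job is handed in: The nut is tight (turned past 2.4 of its 2.6 rad relative to the disc), the end of the disc's red line lies within 13 mm (about 9 degrees) of the index point, and the disc stands still (below 0.1 rad/s) (value of joint nut above 2.4 rad and horizontal distance between pointer and index below 0.013 m and velocity of joint disc between -0.1 and 0.1 rad/s); the robot touches nothing.
It fails at once if The beaker is moved by more than 30 mm or tipped over (distance of beaker from where it was at the start of the episode above 0.03 m or angle between beaker's own z axis and vertical above 0.5 rad).
It fails at once if The flask is moved by more than 30 mm or tipped over (distance of flask from where it was at the start of the episode above 0.03 m or angle between flask's own z axis and vertical above 0.5 rad).
It fails at once if The weight is moved by more than 30 mm or tipped over (distance of weight from where it was at the start of the episode above 0.03 m or angle between weight's own z axis and vertical above 0.5 rad).
It also fails if it takes over 64 s, if anything falls off the work surface, if the arm or the gripper's body presses on something with over 40 N, if the wrist force passes 120 N, or if a joint passes its speed limit or range.

## Working session

There is one attempt and no reset: what is moved stays moved. The work goes in short steps, Python scripts to look and compute and a tool call to move; the robot and the scene stay as the last step left them, time stands still between calls to the robot, and variables do not carry over. Pictures are saved under pics/ and viewed, about 8 in all and at most 12, crops included, and the job is handed in when it is done.

Besides the shell and the picture viewer there is one more tool, called after "Emit:" as name(argument=value, ...) on one line, values as JSON. drive_tool: Moves the arm, as the interface text tells. Its arguments: {"type":"object","properties":{"commands":{"type":"string"}},"required":["commands"]}

```bash
mkdir -p pics; ls; python3 - <<'E'
from plant import manip
import cv2,numpy as np
s=manip.state();print(s)
for n in("scene","top"):
    im=manip.grab_frame(n);cv2.imwrite(f'pics/{n}0.png',im[:,:,::-1]);print(n,manip.camera_params(n))
E
```

```text
pics
{'time': 0.0, 'joint_pos': array([-1.36597332e+00,  5.33858438e-02,  1.61430753e+00,  4.77578075e-08,
        1.47599886e+00, -1.19000058e-01]), 'joint_vel': array([-8.93954389e-04,  5.02228846e-04,  7.12385244e-04,  4.47741492e-04,
       -5.48594124e-05, -9.81551965e-04]), 'joint_efforts': array([-8.32639271e-04, -3.93689203e+01, -3.70174742e+01, -2.31096192e-04,
        7.30016400e-03, -1.57511363e-05]), 'tool_pos': array([ 0.19873069, -0.5918399 ,  0.20273703]), 'tool_rot': array([-1.04882650e-03,  9.86920395e-01,  1.61204940e-01, -4.50105457e-05]), 'contact_force': array([0.2005173 , 0.25779208, 0.42260363]), 'ft_torque': array([ 0.02909213,  0.04122237, -0.01267574]), 'gripper_width': 0.9970078350161007}
scene {'fx': 490.41971918999866, 'fy': 490.41971918999866, 'cx': 261.36746666183564, 'cy': 193.58794002052235, 'xyz': array([ 1.29878816, -0.31426586,  0.73395324]), 'orientation': array([-0.36787103,  0.7711095 ,  0.46882913, -0.22418805])}
top {'fx': 351.838517286846, 'fy': 351.838517286846, 'cx': 260.9783104950166, 'cy': 187.69940448941287, 'xyz': array([0.41993567, 0.04096717, 0.94496643]), 'orientation': array([ 0.07538254, -0.6854579 ,  0.7197679 , -0.07999442])}
```

View pics/top0.png

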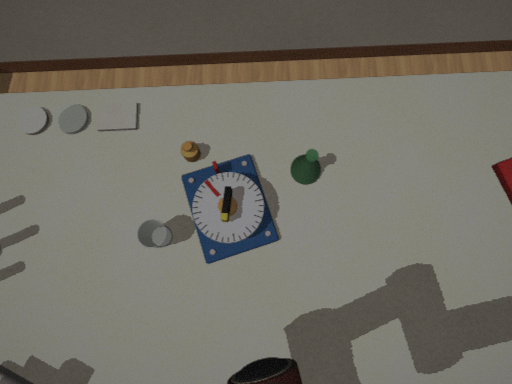

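View pics/scene0.png

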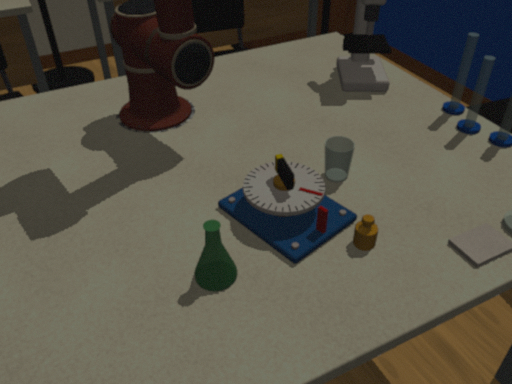

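The top view shows the disc centred at about (228,207), the red line near (212,188), the index block near (216,168), and the yellow bar end near (225,217). The weight is at (190,151), the beaker at (155,234) and the flask at (306,168).

```bash
cat > h.py <<'E'
from plant import manip
import cv2,numpy as np
from scipy.spatial.transform import Rotation as R
def rot(q): return R.from_quat(np.r_[q[1:],q[0]]).as_matrix()
def cast(c,uv,z):
    d=rot(c['orientation'])@np.array([(uv[0]-c['cx'])/c['fx'],(uv[1]-c['cy'])/c['fy'],1]);o=c['xyz']
    return (o+d*(z-o[2])/d[2])[:2]
def proj(c,p):
    q=rot(c['orientation']).T@(np.array(p)-c['xyz']);return np.array([c['cx']+c['fx']*q[0]/q[2],c['cy']+c['fy']*q[1]/q[2]])
def blobs(m,amin=6):
    n,l,st,ce=cv2.connectedComponentsWithStats(m.astype(np.uint8),connectivity=8)
    return [(ce[i],np.argwhere(l==i)[:,::-1]) for i in range(1,n) if st[i,4]>=amin]
def masks(im):
    h,s,v=[a.astype(int) for a in cv2.split(cv2.cvtColor(im,cv2.COLOR_RGB2HSV))]
    return dict(red=((h<6)|(h>174))&(s>160)&(v>60),yellow=(h>22)&(h<33)&(s>170)&(v>90),blue=(h>100)&(h<120)&(s>150)&(v>40),white=(s<60)&(v>110))
E
cat > look.py <<'E'
from h import *
import sys
def look(names=("top","scene")):
  for n in names:
    c=manip.camera_params(n);im=manip.grab_frame(n);M=masks(im)
    roi=np.zeros(im.shape[:2],bool)
    if n=="top": roi[145:270,175:285]=1
    else: roi[140:260,210:360]=1
    print(n)
    for k,z in(("red",.078),("yellow",.133)):
        for ce,p in blobs(M[k]&roi):
            q=np.array([cast(c,x,z) for x in p]);a,e,_=cv2.PCACompute2(q.astype(np.float32),None)
            t=(q-a)@e[0];print(k,len(p),ce.round(1),'mean',a.round(4),'ends',(a+e[0]*t.min()).round(4),(a+e[0]*t.max()).round(4))
    b=np.argwhere(M["blue"]&roi)[:,::-1]
    hull=cv2.convexHull(np.array([cast(c,x,.02) for x in b]).astype(np.float32));r=cv2.minAreaRect(hull);print('base',r)
    w=max(blobs(M["white"]&roi&True),key=lambda x:len(x[1]))
    hull=cv2.convexHull(np.array([cast(c,x,.078) for x in w[1]]).astype(np.float32));print('disc',w[0],cv2.minEnclosingCircle(hull),cv2.fitEllipse(hull))
if __name__=="__main__": look()
E
python3 look.py; python3 -c "
import cv2;a=cv2.imread('pics/top0.png')[145:270,175:285];b=cv2.imread('pics/scene0.png')[140:260,210:360]
a=cv2.resize(a,None,fx=4,fy=4,interpolation=2);b=cv2.resize(b,(400,320),interpolation=2);b=cv2.copyMakeBorder(b,0,500-320,0,0,0)[:500,:360]
cv2.imwrite('pics/c.png',cv2.hconcat([a,b]))"
```

```text
top
red 23 [214.9 165.3] mean [[0.6781 0.1454]] ends [[0.6683 0.1429]] [[0.6879 0.148 ]]
red 49 [211.8 187.8] mean [[0.6195 0.1546]] ends [[0.6017 0.1401]] [[0.6375 0.1694]]
base ((0.5784093737602234, 0.11768786609172821), (0.2438102513551712, 0.193733811378479), 15.513163566589355)
disc [231.09666017 208.58934666] ((0.5765938758850098, 0.1140008270740509), 0.20975740253925323) ((0.5819162130355835, 0.1097446009516716), (0.34613466262817383, 0.42966943979263306), 89.72103881835938)
scene
red 40 [310.6 191.4] mean [[0.6201 0.1553]] ends [[0.6016 0.1406]] [[0.6382 0.1697]]
red 27 [322.6 209. ] mean [[0.6805 0.1464]] ends [[0.6705 0.1447]] [[0.6903 0.1482]]
yellow 18 [278.8 155.8] mean [[0.541  0.1199]] ends [[0.5399 0.114 ]] [[0.5421 0.1261]]
base ((0.5882821679115295, 0.11480666697025299), (0.24616152048110962, 0.19591230154037476), 15.840377807617188)
disc [259.82659049 178.6789685 ] ((0.5588337182998657, 0.0850529596209526), 0.22897018492221832) ((0.5255473256111145, 0.09146345406770706), (0.2976262867450714, 0.5117539167404175), 58.45479965209961)
```

View pics/c.png

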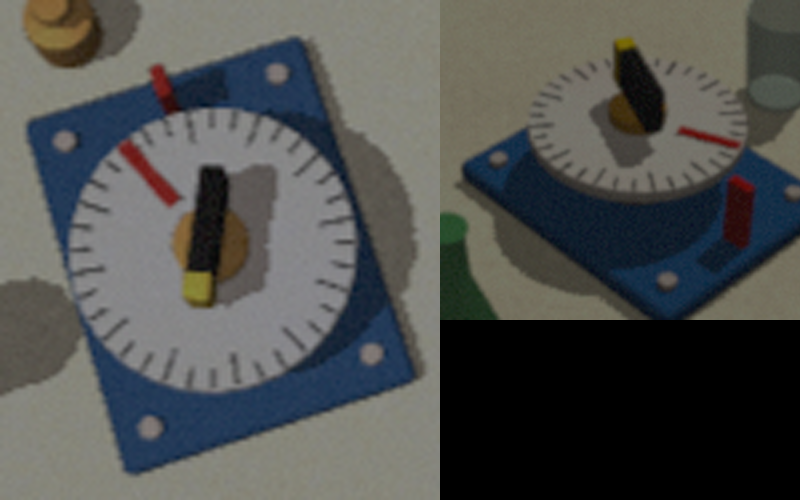

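The crop shows the bar running from about (213,170) to the yellow end at (200,290). The red line runs from (125,145) to (175,202), and the disc centre is near (212,248) in the crop. Next I'll fit the disc properly.

```bash
cat > disc.py <<'E'
from h import *
def fit(n,im,c,guess):
    # edge of white disc along rays from the guessed centre, robust circle fit on plane z=.078
    g=cv2.GaussianBlur(im,(3,3),0).astype(int);pts=[]
    blue=(g[:,:,2]-g[:,:,0]>25)
    for t in np.arange(0,2*np.pi,.06):
        for r in np.arange(.075,.105,.0005):
            u=proj(c,[guess[0]+r*np.cos(t),guess[1]+r*np.sin(t),.078])
            if blue[int(round(u[1])),int(round(u[0]))]: 
                if r>.08: pts.append([guess[0]+r*np.cos(t),guess[1]+r*np.sin(t)])
                break
    p=np.array(pts)
    from scipy.optimize import least_squares
    s=least_squares(lambda x:np.hypot(*(p-x[:2]).T)-.0905,[*guess],loss='soft_l1',f_scale=.001)
    return s.x,len(p),np.abs(s.fun).mean()
if __name__=="__main__":
    for n in("top","scene"):
        c=manip.camera_params(n);im=cv2.imread(f'pics/{n}0.png')[:,:,::-1]
        print(n,fit(n,im,c,(.575,.117)),proj(c,[.575,.117,.078]))
        for z in (.133,): 
            if n=="top": print('bar top far/yellow',cast(c,(228,187),z),cast(c,(225.2,214.5),z), 'bar tall ctr',cast(c,(226.6,201),z))
        h,s,v=cv2.split(cv2.cvtColor(np.ascontiguousarray(im),cv2.COLOR_RGB2HSV))
        m=(v<40)&(s<200)
        if n=="top":
            b=[x for x in blobs(m[180:235,200:250])]
            for ce,p in b: print('black',len(p),ce+[200,180])
            print(im[216,222:230].tolist(),im[200,222:232].tolist())
E
python3 disc.py
```

```text
top (array([0.57033399, 0.1144675 ]), 86, np.float64(0.0011585011627644139)) [227.14320401 204.47307559]
bar top far/yellow [0.60696921 0.10898096] [0.54174958 0.11734912] bar tall ctr [0.5734806  0.11321781]
black 182 [226.89010989 199.87912088]
[[134, 129, 52], [133, 127, 52], [131, 125, 49], [135, 130, 54], [129, 115, 46], [99, 84, 39], [47, 42, 16], [74, 69, 64]] [[108, 84, 47], [56, 42, 26], [23, 20, 18], [14, 13, 20], [15, 19, 20], [19, 19, 20], [22, 13, 15], [13, 12, 12], [13, 10, 12], [65, 49, 28]]
scene (array([0.58584705, 0.10736088]), 28, np.float64(0.0013190038807127122)) [284.65277267 184.9146351 ]
```

Emit:
drive_tool(commands="85 0.8 -0.77 0 0;85 0.8 -0.77 0 0;85 0.8 -0.77 0 0;85 0.8 -0.77 0 0;85 0.8 -0.77 0 0;85 0.8 -0.77 0 0;85 0.8 -0.77 0 0;85 0.8 -0.77 0 0")

```text
time: 1.2
tool_pos: [0.3224, -0.3551, 0.2038]
tool_rot: [-0.0, 0.987, 0.161, 0.0]
contact_force: [-0.2, -0.3, 0.8]
gripper_width: 0.996
```

Emit:
drive_tool(commands="85 0.8 -0.77 0 0;85 0.8 -0.77 0 0;85 0.8 -0.77 0 0;85 0.8 -0.77 0 0;85 0.8 -0.77 0 0;85 0.8 -0.77 0 0;85 0.8 -0.77 0 0;85 0.8 -0.77 0 0")

```text
time: 2.2
tool_pos: [0.4456, -0.1189, 0.2039]
tool_rot: [0.0, 0.987, 0.161, 0.0]
contact_force: [-0.1, -0.1, -0.1]
gripper_width: 0.996
```

Emit:
drive_tool(commands="85 0.8 -0.76 0 0;85 0.8 -0.76 0 0;85 0.8 -0.76 0 0;85 0.8 -0.76 0 0;85 0.8 -0.76 0 0;85 0.8 -0.76 0 0;85 0.8 -0.76 0 0;85 0.8 -0.76 0 0")

```text
time: 3.2
tool_pos: [0.5696, 0.1151, 0.2037]
tool_rot: [0.0, 0.987, 0.161, -0.0]
contact_force: [0.3, 0.6, 0.2]
gripper_width: 0.994
```

Emit:
drive_tool(commands="85 0 0 0 -10.7;85 0 0 0 -10.7;85 0 0 0 -10.7;85 0 0 0 -10.7;85 0 0 0 -10.7;85 0 0 0 -10.7;85 0 0 0 -10.7;85 0 0 0 -10.7")

```text
time: 4.2
tool_pos: [0.5691, 0.1141, 0.2037]
tool_rot: [-0.0, 0.612, 0.791, -0.0]
contact_force: [0.3, -0.0, 0.1]
gripper_width: 0.997
```

Emit:
drive_tool(commands="85 0 0 0 -10.7;85 0 0 0 -10.7;85 0 0 0 -10.7;85 0 0 0 -10.7;85 0 0 0 -10.7;85 0 0 0 -10.7;85 0 0 0 -4.5;85 0 0 0 0")

```text
time: 5.2
tool_pos: [0.5691, 0.1141, 0.2037]
tool_rot: [-0.0, 0.063, 0.998, -0.0]
contact_force: [-0.2, 0.2, 0.0]
gripper_width: 0.99
```

```bash
python3 - <<'E'
from h import *
s=manip.state();x=rot(s['tool_rot'])[:,0];print(s['time'],s['tool_pos'],np.degrees(np.arctan2(x[1],x[0])),s['joint_pos'],s['contact_force'])
c=manip.camera_params('wrist');im=manip.grab_frame('wrist');cv2.imwrite('pics/w1.png',im[:,:,::-1]);print(c)
E
```

```text
5.2 [0.56912671 0.11407313 0.20374018] 172.79671581575954 [ 6.96182958e-02 -5.21159128e-02  1.71817818e+00  2.34548983e-05
  1.47597342e+00 -1.37545924e+00] [-0.15391832  0.22788968  0.04072404]
{'fx': 311.03520249893586, 'fy': 311.03520249893586, 'cx': 256.0324782526961, 'cy': 192.49944488267022, 'xyz': array([0.4862123 , 0.1247213 , 0.37456283]), 'orientation': array([0.12422727, 0.7398573 , 0.65222333, 0.10855179])}
```

View pics/w1.png

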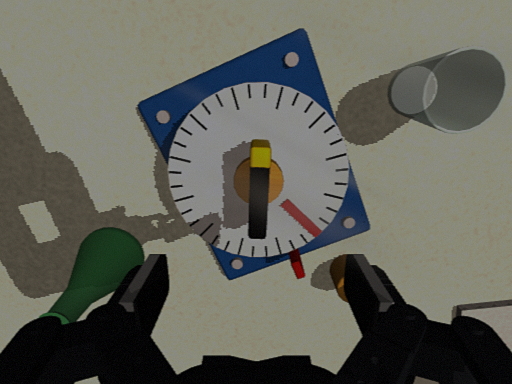

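The wrist view shows the bar nearly vertical in the image, with the yellow top at (261,157) and the black end at (258,238). The red line runs (285,202)–(318,235), the index block is at (297,264), and the jaws are roughly aligned across the bar.

```bash
cat > w.py <<'E'
from h import *
from disc import fit
import sys
def meas(im,c,ax=None):
    M=masks(im);f=fit('w',im,c,(.572,.115));print('disc',f)
    A=f[0] if ax is None else ax
    M['red'][300:]=0;M['yellow'][300:]=0
    for k,z in(('red',.078),('yellow',.133)):
        for ce,p in blobs(M[k],15):
            q=np.array([cast(c,x,z) for x in p]);a=q.mean(0);d=q-A
            print(k,len(p),ce.round(1),a.round(4),'ang',np.degrees(np.arctan2(*(a-A)[::-1])).round(1),'r',np.hypot(*d.T).min().round(4),np.hypot(*d.T).max().round(4))
    b=np.argwhere(M['blue'])[:,::-1];hull=cv2.convexHull(np.array([cast(c,x,.02) for x in b if x[1]<300]).astype(np.float32));print('base',cv2.minAreaRect(hull))
if __name__=="__main__":
    c=manip.camera_params('wrist');im=np.ascontiguousarray(cv2.imread('pics/w1.png')[:,:,::-1]);meas(im,c)
    h,s,v=cv2.split(cv2.cvtColor(im,cv2.COLOR_RGB2HSV))
    for r in (160,180,190,200,210,220,230):
        x=np.where((v[r,235:285]<60)if r>170 else (s[r,235:285]>200))[0]+235
        if len(x): print(r,x.min(),x.max(),cast(c,((x.min()+x.max())/2,r),.133))
E
python3 w.py
```

```text
disc (array([0.57227158, 0.11484449]), 74, np.float64(0.0005610199063476376))
red 59 [311.5 230.4] [0.6367 0.1641] ang 37.4 r 0.0677 0.0886
red 142 [297.9 269.1] [0.6818 0.146 ] ang 15.9 r 0.1038 0.1247
yellow 392 [260.5 156.6] [0.5394 0.1212] ang 169.1 r 0.0257 0.0417
base ((0.5805457830429077, 0.11823713779449463), (0.2457181215286255, 0.19569170475006104), 15.494678497314453)
160 248 271 [0.54200136 0.12009899]
180 250 268 [0.55836981 0.11767122]
190 249 267 [0.56674789 0.11580759]
200 249 267 [0.57541704 0.11472416]
210 249 266 [0.58422931 0.11320073]
220 248 266 [0.5932428  0.11164252]
230 248 265 [0.60246449 0.11004831]
```

Emit:
drive_tool(commands="85 -0.09 0.05 0.4 2.6;85 0 0 0.5 0;85 0 0 0.5 0;85 0 0 0.5 0;85 0 0 0.5 0;85 0 0 0.5 0;85 0 0 0.4 0;85 0 0 0.15 0")

```text
time: 6.25
tool_pos: [0.5716, 0.1152, 0.0993]
tool_rot: [-0.001, 0.085, 0.996, -0.0]
contact_force: [-0.0, 0.4, -0.5]
gripper_width: 0.994
```

Emit:
drive_tool(commands="0 0 0 0 0;0 0 0 0 0;0 0 0 0 0;0 0 0 0 0;0 0 0 0 0;0 0 0 0 0;0 0 0 0 0;0 0 0 0 0")

```text
time: 7.25
tool_pos: [0.5725, 0.1154, 0.1009]
tool_rot: [0.0, 0.085, 0.996, 0.0]
contact_force: [-0.2, 1.1, 4.2]
gripper_width: 0.157
```

```bash
python3 - <<'E'
from h import *
s=manip.state();x=rot(s['tool_rot'])[:,0];print(s['time'],s['tool_pos'],np.degrees(np.arctan2(x[1],x[0])),s['joint_pos'],s['contact_force'],s['ft_torque'],s['gripper_width'])
im=manip.grab_frame('scene');cv2.imwrite('pics/s2.png',cv2.resize(im[110:270,180:380,::-1],None,fx=3,fy=3,interpolation=2))
E
```

```text
7.25 [0.57251454 0.11535906 0.10092385] 170.25171190139037 [ 7.13296518e-02  4.07222643e-02  1.80258388e+00  2.13509915e-04
  1.29735771e+00 -1.32938469e+00] [-0.2050654   1.10160824  4.16754621] [ 0.22295514 -0.00861098 -0.07664237] 0.1569653021218917
```

View pics/s2.png

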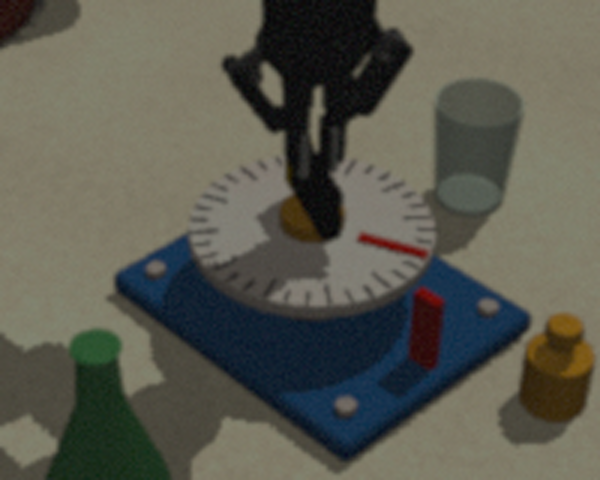

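The bar is held (opening 16%), and nothing else has moved. Now I'll push down.

Emit:
drive_tool(commands="0 0 0 0.05 0;0 0 0 0.05 0;0 0 0 0.05 0;0 0 0 0.05 0;0 0 0 0 0;0 0 0 0 0;0 0 0 0 0;0 0 0 0 0")

```text
time: 8.3
tool_pos: [0.573, 0.1155, 0.0978]
tool_rot: [0.001, 0.085, 0.996, 0.0]
contact_force: [-6.5, 1.0, 17.3]
gripper_width: 0.158
```

Emit:
drive_tool(commands="0 0 0 0.02 4;0 0 0 0 5;0 0 0 0 5;0 0 0 0 5;0 0 0 0 5;0 0 0 0 5;0 0 0 0 5;0 0 0 0 0")

```text
time: 9.3
tool_pos: [0.5728, 0.115, 0.0977]
tool_rot: [0.001, 0.373, 0.928, -0.0]
contact_force: [-7.9, -0.3, 19.6]
gripper_width: 0.158
```

```bash
cat > st.py <<'E'
from h import *
s=manip.state();x=rot(s['tool_rot'])[:,0];print(s['time'],s['tool_pos'].round(4),'yaw',np.degrees(np.arctan2(x[1],x[0])).round(1),'q6',s['joint_pos'][5].round(2),s['contact_force'].round(1),s['ft_torque'].round(2))
c=manip.camera_params('scene');im=manip.grab_frame('scene');A=np.array([.5723,.1155])
m=masks(im)['red'];m[:140]=0;m[260:]=0;m[:,:210]=0;m[:,360:]=0
z=.078-max(0,.1009-s['tool_pos'][2])
for ce,p in blobs(m):
    q=np.array([cast(c,x,z) for x in p]);a=q.mean(0);v=cv2.fitLine(q.astype(np.float32),2,0,.01,.01).ravel()[:2];print('red',len(p),ce.round(1),'ang',np.degrees(np.arctan2(*(a-A)[::-1])).round(1),'dir',np.degrees(np.arctan2(v[1],v[0])).round(1),'r',np.hypot(*(q-A).T).max().round(4))
E
python3 st.py
```

```text
9.3 [0.5728 0.115  0.0977] yaw 136.3 q6 -0.74 [-7.9 -0.3 19.6] [-0.17  1.43  0.01]
red 40 [310.3 192.6] ang 39.3 dir 39.6 r 0.0854
red 28 [322.5 208.9] ang 17.6 dir 7.5 r 0.12
```

The red line hasn't moved, so the brake is holding. I'll keep turning.

Emit:
drive_tool(commands="0 0 0 0 6;0 0 0 0 6;0 0 0 0 6;0 0 0 0 6;0 0 0 0 6;0 0 0 0 6;0 0 0 0 6;0 0 0 0 6")

```text
time: 10.35
tool_pos: [0.5721, 0.1147, 0.0977]
tool_rot: [0.0, 0.719, 0.695, -0.001]
contact_force: [-10.5, -1.5, 22.4]
gripper_width: 0.156
```

```bash
python3 st.py
```

```text
10.35 [0.5721 0.1147 0.0977] yaw 88.1 q6 0.1 [-10.5  -1.5  22.4] [-0.23  1.88  0.21]
red 40 [310.4 192.6] ang 39.3 dir 39.4 r 0.0854
red 30 [322.6 208.9] ang 17.6 dir 9.1 r 0.12
```

Emit:
drive_tool(commands="0 0 0 0 5;0 0 0 0 5;0 0 0 0 5;0 0 0 0 5;0 0 0 0 5;0 0 0 0 5;0 0 0 0 5;0 0 0 0 5")

```text
time: 11.4
tool_pos: [0.5716, 0.115, 0.0977]
tool_rot: [-0.0, 0.913, 0.408, -0.001]
contact_force: [-13.6, -1.1, 23.0]
gripper_width: 0.154
```

```bash
python3 st.py
```

```text
11.4 [0.5716 0.115  0.0977] yaw 48.1 q6 0.8 [-13.6  -1.1  23. ] [-0.19  2.17  0.15]
red 41 [310.4 192.6] ang 39.3 dir 39.5 r 0.0854
red 29 [322.6 208.9] ang 17.7 dir 9.4 r 0.1199
```

Emit:
drive_tool(commands="0 0 0 0 2;0 0 0 0 2;0 0 0 0 2;0 0 0 0 2;0 0 0 0 2;0 0 0 0 0;0 0 0 0 0;0 0 0 0 0")

```text
time: 12.45
tool_pos: [0.5715, 0.1151, 0.0977]
tool_rot: [-0.0, 0.945, 0.328, -0.001]
contact_force: [-13.2, -0.9, 22.6]
gripper_width: 0.16
```

```bash
python3 st.py
```

```text
12.45 [0.5715 0.1151 0.0977] yaw 38.3 q6 0.97 [-13.2  -0.9  22.6] [-0.07  2.24  0.1 ]
red 40 [310.3 192.6] ang 39.5 dir 39.3 r 0.0854
red 29 [322.6 208.9] ang 17.7 dir 9.4 r 0.1199
```

Emit:
drive_tool(commands="0 0 0 0 1;0 0 0 0 1;0 0 0 0 1;0 0 0 0 1;0 0 0 0 0;0 0 0 0 0;0 0 0 0 0;0 0 0 0 0")

```text
time: 13.5
tool_pos: [0.5715, 0.1153, 0.0977]
tool_rot: [0.0, 0.955, 0.295, -0.001]
contact_force: [-12.6, -0.4, 21.4]
gripper_width: 0.158
```

```bash
python3 st.py
```

```text
13.5 [0.5715 0.1153 0.0977] yaw 34.4 q6 1.04 [-12.6  -0.4  21.4] [-0.03  2.2   0.49]
red 39 [309.5 192.9] ang 37.6 dir 37.3 r 0.0845
red 28 [322.5 208.9] ang 17.6 dir 7.5 r 0.12
```

The wrist moment rose to 0.49 N m and the line moved 2°, so the stop has been reached. I'll release the pressure and carry the disc on clockwise to the index.

Emit:
drive_tool(commands="0 0 0 -0.1 0;0 0 0 -0.1 0;0 0 0 -0.04 0;0 0 0 0 3;0 0 0 0 5;0 0 0 0 5;0 0 0 0 4;0 0 0 0 0")

```text
time: 14.55
tool_pos: [0.5713, 0.1153, 0.1005]
tool_rot: [-0.0, 0.989, 0.15, -0.001]
contact_force: [-3.1, 1.0, 4.7]
gripper_width: 0.156
```

```bash
python3 st.py
```

```text
14.55 [0.5713 0.1153 0.1005] yaw 17.3 q6 1.34 [-3.1  1.   4.7] [ 0.2   0.69 -0.05]
red 44 [304.9 197.1] ang 18.1 dir 17.5 r 0.0854
red 28 [322.7 209. ] ang 16.3 dir 12.0 r 0.1219
```

Emit:
drive_tool(commands="0 0 0 0 1;0 0 0 0 0;0 0 0 0 0;85 0 0 0 0;85 0 0 0 0;85 0 0 0 0;85 0 0 0 0;85 0 0 0 0")

```text
time: 15.6
tool_pos: [0.5723, 0.1152, 0.1011]
tool_rot: [0.0, 0.99, 0.141, 0.0]
contact_force: [-0.0, -0.2, -0.4]
gripper_width: 0.996
```

Emit:
drive_tool(commands="85 0 0 0 0;85 0 0 -0.2 0;85 0 0 -0.5 0;85 0 0 -0.5 0;85 0 0 -0.7 0;85 0 0 -0.8 0;85 0 0 -0.8 0;85 0 0 0 0")

```text
time: 16.6
tool_pos: [0.5741, 0.1154, 0.2103]
tool_rot: [0.0, 0.99, 0.141, 0.003]
contact_force: [0.0, 0.1, -0.3]
gripper_width: 0.999
```

```bash
python3 st.py; python3 - <<'E'
from w import *
c=manip.camera_params('wrist');im=manip.grab_frame('wrist');cv2.imwrite('pics/w3.png',im[:,:,::-1]);meas(im,c)
E
```

```text
16.6 [0.5741 0.1154 0.2103] yaw 16.3 q6 1.36 [ 0.   0.1 -0.3] [ 0.02  0.04 -0.03]
red 45 [304.7 197.2] ang 17.3 dir 16.3 r 0.0842
red 30 [322.6 208.9] ang 16.0 dir 10.3 r 0.1222
disc (array([0.57157843, 0.11468088]), 57, np.float64(0.0008810874444012791))
red 260 [256.5  52.7] [0.6808 0.1458] ang 15.9 r 0.1027 0.1239
red 479 [254.6 108.3] [0.6344 0.1341] ang 17.2 r 0.0392 0.0876
yellow 361 [254.1 155.3] [0.6028 0.1252] ang 18.6 r 0.0253 0.0408
base ((0.5822010040283203, 0.11824479699134827), (0.24502842128276825, 0.19516955316066742), 15.52255630493164)
```

View pics/w3.png

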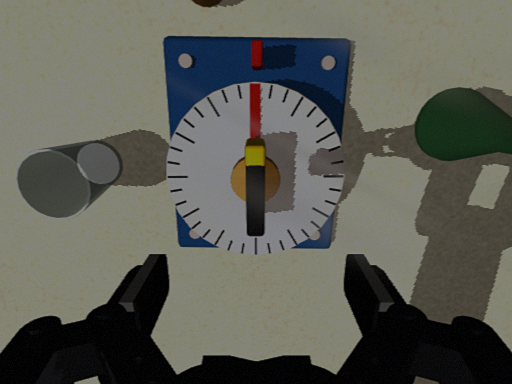

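The yellow end lies over the red line, which points at the index block about 1.3° off. The bystanders are undisturbed and the gripper is clear, so I'm handing in.

```bash
python3 -c "
from plant import manip
print(manip.job_done())"
```

```text
the job is handed in; nothing more can be done
None
```

The nut is tight against its stop and the disc's red line is at the index block. I handed the job in at about 16.7 s; no verdict is reported.

**What I did:** I gripped the bar once from above and pressed down with about 17–23 N. I turned it clockwise about 136°, and for most of that the red line did not move, so the brake was holding. At the end the wrist moment rose to about 0.49 N m and the disc began to follow, which marked the stop. I then eased the pressure, turned nut and disc together to the index, opened the gripper and rose clear.

**Last checks:**
- **Red line:** it stands at 17.2° in the wrist camera against 15.9° for the index block. That is about 1.3° off, or 2 mm at the pointer, and the limit is 13 mm. The scene camera agrees, at 17.3° against 16.0°.
- **Nut:** the yellow end is at 18.6°, over the red line to within about 1.5°, which puts the nut near 2.6 rad.
- **Bystanders:** the beaker and flask showed no sign of being touched. The weight was only just in the last picture, and I did not measure any of the three for movement. The gripper kept well clear of all three throughout.
- **Gripper:** it was open, about 0.1 m above its grip height, with contact force near zero.

**What disagreed:**
- **Red-line angle:** the scene camera first read it about 1.5–2° larger than the wrist camera, so I allowed for that.
- **Disc centre:** the scene-camera fit was about 15 mm off, probably because it picked up the disc's side, so I did not use it.
- **Disc standstill:** I did not measure this with a second picture. The disc had been released for over a second.

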